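# Set the yellow tamper in the inclined rest

## Task

Pick up the hand tamper with the yellow grip and lay it in the blue inclined rest, grip end up the slope, so that the next operator can take it at that angle for filling the cube mould: its steel shaft goes down into both V notches, about centred along its length, and you let go only once it lies there. Leave the red tamper and the aluminium tin where they are.

Things in the scene. Friction and masses are not known exactly. Their poses are not given: they have to be found in the camera images.
- yellow_tamper: Tamper lying flat, 270 mm, 0.4 kg, not rolling, axis 15 mm above the counter. Origin on its axis at mid shaft, within 15 mm of its balance point; +x points to the grip. Round bare steel shaft, diameter 14 mm, x -75 to 75 mm; square yellow grip 30 x 30 mm, x 75 to 165; square dark foot 30 x 30 mm, x -105 to -75.
- seat (a point): Blue fixed rest: where the tamper's origin belongs, 105 mm up. x: up the seated shaft, 20 deg above level, away from the robot; y level; z square to it, upward, the way in. Two white 90 deg V notches on blue posts, 10 mm thick, at x = -45 and 45 mm, mouths 56 mm wide, arms 20 mm above the shaft axis; between them 80 mm is free for fingers, 60 mm deep. Base 150 x 90 x 8 mm.
- red_tamper: A tamper of the same shape and size with a red grip; origin and axes as for the yellow one. To be left alone.
- tin: Closed round aluminium sample tin, 63 mm across and 38 mm high, standing on the counter; origin at the centre of its underside. To be left alone.
Things that resemble listed ones, but are neither listed nor needed, are in the scene too. What is meant by the part that bears seat is not green, and is the smaller of those in its own colour.

How it is judged:
By the outcome, as a careful person would: the job done as asked, in the order asked, and still so for the second after the job is handed in, with the robot touching nothing.
It also fails if it takes over 40 s, if anything falls off the work surface, if the arm or the gripper's body presses on something with over 40 N, if the wrist force passes 120 N, or if a joint passes its speed limit or range.

## Robot

A 6-joint arm with a two-finger parallel gripper is mounted at the origin on the work surface. World frame = base frame: x ahead of the robot, y to its left, z up, the work surface at z = 0. Lengths are in m, angles in rad, forces in N, time in s.
With the tool pointing down it reaches from about 0.3 to 0.875 m from the base axis. Payload 6.4 kg.
Tool frame: the origin (TCP) lies midway between the tips of the shut fingers; the grasp point (between the pads) lies 19 mm behind it; z points along the fingers, y is the line along which they close (so a half turn about z gives the same grasp; the last joint's range is limited). The gripper opens to 85 mm and grips with 20 to 120 N. Pads are 22 mm wide; open, the fingers measure 114 mm over their backs; the gripper's body (76 mm by 85 mm) begins 54 mm behind the grasp point. The pads swing forward as they close: fully open they stand 13 mm farther back than shut.
Start: joints at [-1.55, 0.181, 1.607, -0, 1.354, -0.206], TCP at [0.129, -0.56, 0.231] pointing down, gripper open.
Joint ranges: [-2.99, 2.99], [-0.89, 2.07], [0.3, 2.58], [-1.14, 4.28], [0, 2.63], [-3.12, 3.12]. Speed limits (rad/s): [2.57, 2.57, 3.01, 3.14, 3.14, 3.14].

## Interface

Orientations are given as a unit quaternion [w, x, y, z].
In Python, from bench import ctrl gives the robot as it stands.
- The arm moves only by the tool drive_tool, never from a script. Its argument "plan" is a list that holds one entry, the list of rows, each a list of 4 numbers: the shift along the tool's x, y, z scaled (see below), then the turn about the tool's z scaled (see below). In form: [[[x, y, z, roll], ...]]. A call has 1 to 12 rows; each row is the pose to reach, as a shift and turn from the pose commanded when the call began, along the tool's axes at that moment, turning the shorter way round; what a row does not reach only later rows make up. The controller multiplies each number of a shift by 400 mm and each number of a turn by 180 degrees. A row lasts 1/12 s, in which the tool goes at most 41.7 mm and 7.16 degrees, less where a joint would pass 70% of its speed; a pose out of reach is approached as far as the arm can. A call with a number of a shift or a turn outside -1 to 1 is refused whole. A call with a gripper value outside its range is refused whole. "jaw" is the closure, from 0 (fully open) to 1 (shut), set as the call begins (left out, the last holds). The fingers move at their own pace and stop on an object; the grip force is fixed at half the most. Time passes only in rows, so rows that repeat a pose let the fingers close. It gives the time, the measured TCP pose, the force, the opening and the grip force at its end, in the units of the state.
- ctrl.get_obs(): the state, without advancing time (a new reading comes with each control period).
- ctrl.camera(name): name is "side" or "top"; returns (picture, depth): 400x640x3 uint8, red, green, blue; 400x640 float32, m along the optical axis (not along the pixel's ray), 0 where there is no reading.
- ctrl.camera_info(name): a dict with "camera_matrix" (3x3 intrinsics, pixels), "R" (3x3) and "t" (3): a world point X has camera coordinates R X + t. Camera axes: x right, y down, z forward; pixel columns grow to the right and rows downward; lengths in m; the calibration is good to about 2 mm. A picture is of the moment at which its call begins. camera_info takes no time and is no camera call.
- ctrl.hand_in(): hands the job in; it is judged then, once.
The state is a dict: "time_s": time; "q": joint angles; "dq": joint speeds; "joint_efforts": joint torques, N m; "eef_pos": TCP position; "eef_rot": TCP orientation; "wrist_force": force on the tool from outside, world axes, zero at the start; "torque": the same for the moment, N m; "opening": opening from 0.0 (shut) to 1.0 (fully open); "grasp_force": force on a finger pad.
Only numpy, scipy, OpenCV 4.12 (cv2) and the standard library are available. Lean on these libraries where they do the work, as an engineer would, in place of code of your own. Each camera call takes 0.05 s, during which the arm holds its last target. There are 200 camera calls.

## Working session

There is one attempt and no reset: what is moved stays moved. The work goes in short steps, Python scripts to look and compute and a tool call to move; the robot and the scene stay as the last step left them, time stands still between calls to the robot, and variables do not carry over. Pictures are saved under pics/ and viewed, at most 10 in all, crops included, and the job is handed in when it is done.

Besides the shell and the picture viewer there is one more tool, called in YAML: its name, and indented under it one key for each argument. drive_tool: Moves the arm, as the interface text tells. Its arguments: {"type":"object","properties":{"plan":{"type":"array"},"jaw":{"type":"number"}},"required":["plan"]}

```bash
mkdir -p pics; python3 - <<'E'
from bench import ctrl
import cv2,numpy as np
for n in("top","side"):
    p,d=ctrl.camera(n); cv2.imwrite(f"pics/{n}0.png",p[...,::-1]); np.savez(f"{n}0.npz",p=p,d=d)
    i=ctrl.camera_info(n); print(n,np.round(i["camera_matrix"],1).tolist(),np.round(i["R"],3).tolist(),np.round(i["t"],3).tolist())
o=ctrl.get_obs();print(o)
E
```

```text
top [[390.4, 0.0, 329.8], [0.0, 390.4, 204.8], [0.0, 0.0, 1.0]] [[0.029, -0.999, -0.016], [-0.992, -0.027, -0.121], [0.121, 0.02, -0.992]] [-0.0, 0.5, 1.113]
side [[476.2, 0.0, 318.3], [0.0, 476.2, 194.1], [0.0, 0.0, 1.0]] [[-0.979, -0.203, -0.009], [-0.126, 0.641, -0.757], [0.159, -0.74, -0.653]] [0.48, 0.136, 1.172]
{'time_s': 0.1, 'q': array([-1.55029347e+00,  1.81490428e-01,  1.60788967e+00,  1.48157485e-05,
        1.35377281e+00, -2.06322762e-01]), 'dq': array([ 0.00191434, -0.00167549, -0.00383214,  0.00071592,  0.00036924,
        0.00117947]), 'joint_efforts': array([-8.09510880e-05, -4.45878875e+01, -3.52239919e+01, -2.02508581e-04,
        4.11685556e-03,  1.32592454e-06]), 'eef_pos': array([ 0.12930807, -0.55977961,  0.23046977]), 'eef_rot': array([-7.76091917e-04,  9.93575537e-01,  1.13168213e-01,  7.95790525e-05]), 'wrist_force': array([-0.10367123, -0.02734576, -0.41423527]), 'torque': array([-0.00131794,  0.03759171, -0.05366684]), 'grasp_force': 0.0, 'opening': 0.9969299271725125}
```

View pics/top0.png

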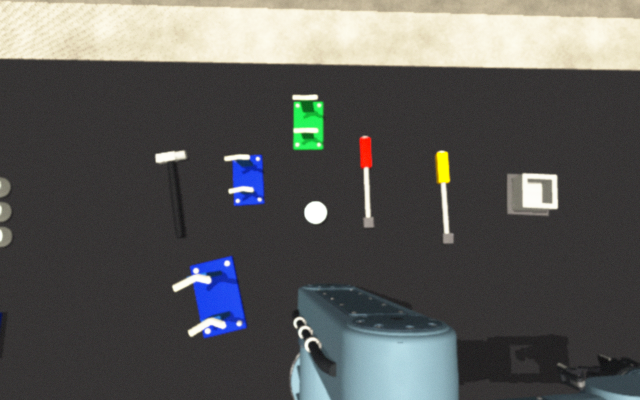

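View pics/side0.png

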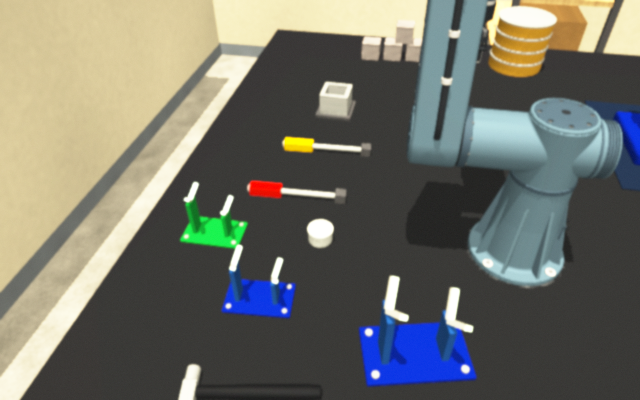

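Two tampers: yellow grip at top(443,167)/side(298,145) and red grip at top(366,152)/side(265,189). The yellow one is the one to move.

Rests: green at top(308,123), small blue at top(248,180)/side(260,297), large blue at top(217,297)/side(416,350). The seat is on the small blue one, because it is not green and is the smaller of the two blues. Its tall post is the far one. The tin is at top(316,212).

Next I measure both items and confirm with a crop.

```bash
cat >h.py <<'E'
import numpy as np,cv2
from bench import ctrl
I={n:ctrl.camera_info(n) for n in("top","side")}
def ray(n,uv):
    K,R,t=[np.array(I[n][k]) for k in("camera_matrix","R","t")]
    uv=np.atleast_2d(uv).astype(float)
    d=np.c_[uv,np.ones(len(uv))]@np.linalg.inv(K).T@R
    return -R.T@t,d            # d has unit depth along the optical axis
def plane(n,uv,z): c,d=ray(n,uv); return c+d*((z-c[2])/d[:,2])[:,None]
def deproj(n,mask,dep):
    v,u=np.nonzero(mask&(dep>0)); c,d=ray(n,np.c_[u,v]); return c+d*dep[v,u][:,None]
def tri(a,b):
    A=np.zeros((3,3));y=np.zeros(3)
    for n,uv in(("top",a),("side",b)):
        c,d=ray(n,uv);d=d[0]/np.linalg.norm(d[0]);P=np.eye(3)-np.outer(d,d);A+=P;y+=P@c
    return np.linalg.solve(A,y)
def roi(p,b): m=np.zeros(p.shape[:2],bool);m[b[1]:b[3],b[0]:b[2]]=1;return m
def hsv(p): return [x.astype(int) for x in cv2.split(cv2.cvtColor(p,cv2.COLOR_RGB2HSV))]
E
python3 - <<'E'
from h import *
np.set_printoptions(precision=4,suppress=True)
D={n:np.load(n+"0.npz") for n in I}
B={"top":((425,140,465,250),(220,145,270,212)),"side":((275,130,380,165),(218,240,300,320))}
cen={}
for n in I:
    p,d=D[n]["p"],D[n]["d"];h,s,v=hsv(p)
    r=roi(p,B[n][0]); y=r&(h>15)&(h<35)&(s>120)&(v>100)
    bg=r&~y; sh=bg&(v>120)&(s<80)
    for k,m in(("grip",y),("shaft",sh)):
        vv,uu=np.nonzero(m); c=np.array([uu.mean(),vv.mean()]);cen[n,k]=c
        P=deproj(n,m,d); print(n,k,m.sum(),c,"depth med",np.median(P,0),"zpct",np.percentile(P[:,2],[10,50,90]))
        print("   plane z=.015 min/max along:",plane(n,np.c_[uu,vv],.015)[[0,-1]].tolist())
    r=roi(p,B[n][1]); w=r&(v>150)&(s<70)
    nc,l,st,cc=cv2.connectedComponentsWithStats(w.astype(np.uint8))
    for i in range(1,nc):
        if st[i,4]<6: continue
        P=deproj(n,l==i,d); print(n,"white",st[i].tolist(),cc[i],"med",np.median(P,0),"min",P.min(0),"max",P.max(0)); cen[n,"w",i]=cc[i]
for k in("grip","shaft"): print("tri",k,tri(cen["top",k],cen["side",k]))
t=D["top"]["p"][90:260,150:470];s=D["side"]["p"][125:325,170:390]
a=cv2.resize(t,(800,425),interpolation=3); cv2.imwrite("pics/crop1.png",a[...,::-1])
cv2.imwrite("pics/crop2.png",cv2.resize(D["side"]["p"][235:325,205:305],(660,594),interpolation=2)[...,::-1])
E
```

```text
top grip 441 [442.1497 167.2766] depth med [ 0.6211 -0.3137  0.0293] zpct [0.0019 0.0293 0.033 ]
   plane z=.015 min/max along: [[0.6733940683197086, -0.3269422266532524, 0.014999999999999902], [0.5759574714164569, -0.3322422404330279, 0.014999999999999902]]
top shaft 398 [445.2538 213.7513] depth med [ 0.4793 -0.3236  0.022 ] zpct [0.0025 0.022  0.0314]
   plane z=.015 min/max along: [[0.6761039286475445, -0.31200466208376804, 0.014999999999999902], [0.40148825523311504, -0.3455507820646061, 0.014999999999999902]]
top white [224, 154, 26, 7, 143] [236.8392 156.979 ] med [0.6144 0.2771 0.1199] min [ 0.6036  0.2368 -0.0031] max [0.6534 0.3431 0.1414]
top white [256, 157, 4, 4, 12] [257.5 158.5] med [0.637 0.238 0.011] min [0.6326 0.233  0.0066] max [0.6417 0.2425 0.0138]
top white [228, 186, 26, 8, 129] [240.3023 189.4264] med [0.5304 0.2672 0.0909] min [ 0.518   0.2284 -0.0046] max [0.5517 0.3257 0.1114]
top white [236, 199, 4, 4, 12] [237.5 200.5] med [0.5083 0.2924 0.0106] min [0.5027 0.2872 0.0054] max [0.5116 0.2962 0.0133]
top white [258, 198, 4, 3, 10] [259.2 199. ] med [0.5135
[... 770 characters left out ...]
57.695] med [0.6135 0.252  0.1163] min [ 0.5985  0.1151 -0.006 ] max [0.6758 0.303  0.1385]
side white [271, 257, 13, 28, 196] [276.3163 270.2449] med [0.5297 0.2446 0.0869] min [ 0.5151  0.1367 -0.0057] max [0.5662 0.2924 0.1095]
side white [287, 284, 5, 5, 19] [288.7895 286.    ] med [0.5117 0.226  0.0086] min [0.5074 0.2145 0.0022] max [0.5171 0.233  0.0126]
side white [226, 304, 5, 5, 19] [228.     305.6316] med [0.6279 0.3033 0.0086] min [0.6255 0.296  0.0059] max [0.6347 0.3082 0.0128]
side white [282, 308, 5, 5, 19] [284.     310.2105] med [0.5059 0.2906 0.0087] min [0.501  0.2822 0.0049] max [0.511  0.2979 0.0126]
tri grip [ 0.6221 -0.3184  0.0143]
tri shaft [ 0.4854 -0.3258  0.0169]
```

View pics/crop1.png

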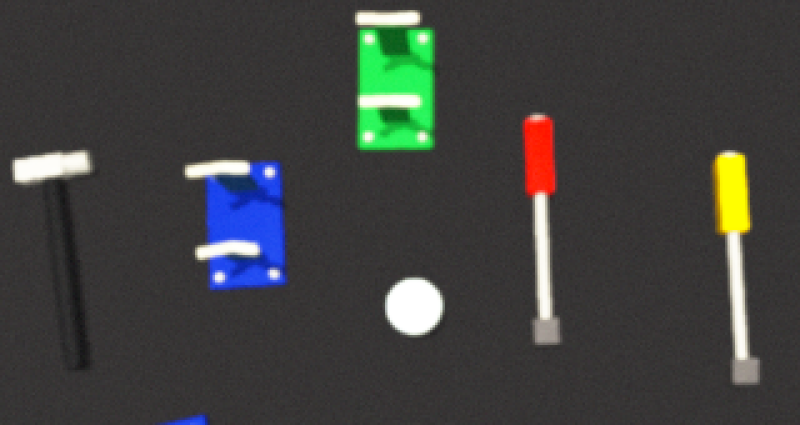

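View pics/crop2.png

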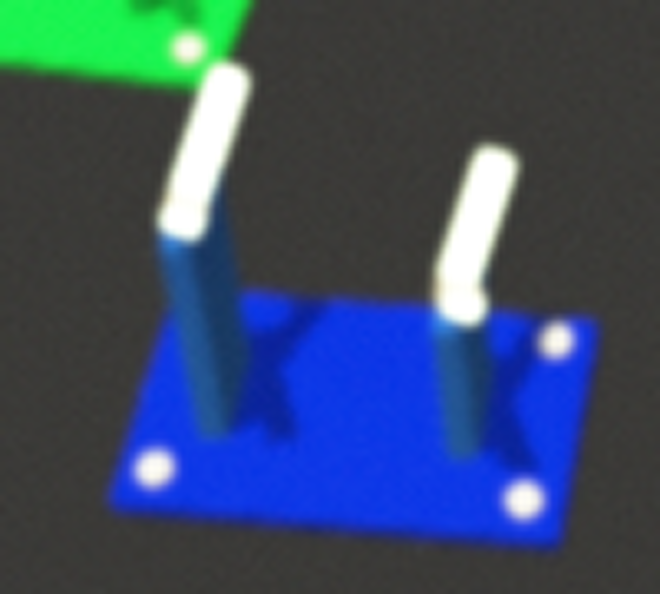

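The crops confirm it. The small blue rest is at top(248,180) in the frame, its tall notch is the far one at (237,157), and the low one is at (240,189). The yellow tamper's shaft runs from about (443.6,182) to (446.4,234). I now refine both poses.

```bash
cat >>h.py <<'E'
def rel(target,head):
    "move numbers from the present pose: shift/0.4 in tool axes, roll/180"
    from scipy.spatial.transform import Rotation as Ro
    o=ctrl.get_obs();w=o["eef_rot"];R=Ro.from_quat([w[1],w[2],w[3],w[0]]).as_matrix()
    h=np.degrees(np.arctan2(R[1,0],R[0,0]))
    return R.T@(np.array(target)-o["eef_pos"])/.4,(h-head)/180,h
E
python3 - <<'E'
from h import *
np.set_printoptions(precision=4,suppress=True)
D={n:np.load(n+"0.npz") for n in I}
B={"top":((425,140,465,250),(220,145,270,212)),"side":((275,130,380,165),(218,240,300,320))}
E_={}
for n in I:
    p=D[n]["p"];h,s,v=hsv(p);r=roi(p,B[n][0])
    y=r&(h>15)&(h<35)&(s>120)&(v>100); g=r&~y&(v>165)&(s<60)
    nc,l,st,cc=cv2.connectedComponentsWithStats(g.astype(np.uint8)); i=1+st[1:,4].argmax(); g=l==i
    vv,uu=np.nonzero(g); q=np.c_[uu,vv].astype(np.float32)
    vx,vy,x0,y0=cv2.fitLine(q,cv2.DIST_HUBER,0,.01,.01).ravel(); a=np.array([vx,vy]); t=(q-[x0,y0])@a
    ends=[np.array([x0,y0])+a*k for k in(t.min()-.4,t.max()+.4)]
    W=plane(n,ends,.015); W=W[np.argsort(-W[:,0])]; ends=sorted(ends,key=lambda e:-plane(n,e,.015)[0,0]); E_[n]=ends
    print(n,"shaft ends px",np.array(ends).ravel(),W.ravel(),"len",np.linalg.norm(W[0]-W[1]),"mid",W.mean(0))
    yy=np.argwhere(y)[:,::-1]; print("   grip ctr",plane(n,yy.mean(0),.015))
T=[tri(a,b) for a,b in zip(E_["top"],E_["side"])]; print("tri ends",T,"mid",(T[0]+T[1])/2,"heading",np.degrees(np.arctan2(*(T[0]-T[1])[[1,0]])))
for n in I:
    p,d=D[n]["p"],D[n]["d"];h,s,v=hsv(p);r=roi(p,B[n][1])
    w=r&(v>140)&(s<80);nc,l,st,cc=cv2.connectedComponentsWithStats(w.astype(np.uint8))
    for i in range(1,nc):
        if st[i,4]<60: continue
        P=deproj(n,l==i,d);P=P[P[:,2]>.07]; k=np.radians(5.3);yp=-P[:,0]*np.sin(k)+P[:,1]*np.cos(k)
        print(n,"arm n",len(P),"y' 2..98",np.percentile(yp,[2,98]))
        for e in np.linspace(yp.min(),yp.max(),8)[:-1]:
            m=(yp>=e)&(yp<e+np.ptp(yp)/7)
            if m.sum(): print("   ",np.median(P[m],0),m.sum())
E
```

```text
top shaft ends px [442.8535 182.5412 446.3706 234.4436] [ 0.577  -0.32    0.015   0.4231 -0.3293  0.015 ] len 0.15424364927236153 mid [ 0.5    -0.3247  0.015 ]
   grip ctr [[ 0.6233 -0.3181  0.015 ]]
side shaft ends px [312.5222 144.9515 361.4109 148.8805] [ 0.5752 -0.3216  0.015   0.4221 -0.3297  0.015 ] len 0.15328459162526467 mid [ 0.4987 -0.3257  0.015 ]
   grip ctr [[ 0.6205 -0.3173  0.015 ]]
tri ends [array([ 0.5758, -0.3197,  0.0165]), array([ 0.4226, -0.3293,  0.0153])] mid [ 0.4992 -0.3245  0.0159] heading 3.6023732370205632
top arm n 113 y' 2..98 [0.1797 0.242 ]
    [0.6118 0.2398 0.1367] 14
    [0.6152 0.2521 0.1287] 15
    [0.6153 0.2609 0.1192] 14
    [0.6151 0.2714 0.113 ] 17
    [0.6138 0.2794 0.1195] 19
    [0.611  0.287  0.1291] 19
    [0.607  0.2964 0.1358] 14
top arm n 96 y' 2..98 [0.1793 0.2415]
    [0.5294 0.2324 0.1049] 14
    [0.5302 0.2424 0.0989] 10
    [0.5314 0.2515 0.0904] 10
    [0.5339 0.2621 0.0821] 15
    [0.5311 0.27   0.0883] 16
    [0.5271 0.2792 0.097 ] 16
    [0.5236 0.2871 0.1056] 14
side arm n 143 y' 2..98 [0.1825 0.2436]
    [0.6096 0.2434 0.1333] 28
    [0.6117 0.2531 0.1237] 38
    [0.6143 0.2626 0.1147] 34
    [0.6126 0.2682 0.1096] 11
    [0.6137 0.2802 0.11  ] 10
    [0.607  0.2915 0.1317] 6
    [0.6035 0.2993 0.1351] 15
side arm n 137 y' 2..98 [0.1828 0.2427]
    [0.5262 0.2351 0.1022] 28
    [0.5284 0.2445 0.0937] 33
    [0.5306 0.2533 0.0849] 29
    [0.5314 0.2604 0.081 ] 14
    [0.5284 0.2717 0.081 ] 10
    [0.5232 0.2802 0.0958] 6
    [0.5204 0.2901 0.1048] 16
```

```bash
python3 -c "
from h import *
print(rel([.4995,-.3248,.12],3.5), rel([.4995,-.3248,.006],3.5))"
```

```text
(array([ 1.03378915, -0.36385623,  0.27707444]), np.float64(0.05275529242974163), np.float64(12.995952637353493)) (array([ 1.03369402, -0.36342184,  0.56207409]), np.float64(0.05275529242974163), np.float64(12.995952637353493))
```

drive_tool:
  plan:
    - [[0.95,-0.33,0.15,0.0528],[0.95,-0.33,0.15,0.0528],[0.95,-0.33,0.15,0.0528],[0.95,-0.33,0.15,0.0528],[0.95,-0.33,0.15,0.0528],[0.95,-0.33,0.15,0.0528],[0.95,-0.33,0.15,0.0528],[0.95,-0.33,0.15,0.0528],[0.95,-0.33,0.15,0.0528],[0.95,-0.33,0.15,0.0528],[0.95,-0.33,0.15,0.0528],[0.95,-0.33,0.15,0.0528]]
  jaw: 0

```text
time_s: 1.1
eef_pos: [0.4709, -0.3443, 0.1703]
eef_rot: [-0.001, 0.999, 0.032, -0.001]
wrist_force: [0.4, -0.3, -0.2]
opening: 1.005
grasp_force: 0.0
```

```bash
python3 -c "
from h import *
print(rel([.4995,-.3248,.07],3.5), rel([.4995,-.3248,.006],3.5))"
```

```text
(array([ 0.07492231, -0.04372099,  0.25066814]), np.float64(0.0011431179484265963), np.float64(3.7057612307167873)) (array([ 0.07511822, -0.04349348,  0.41066785]), np.float64(0.0011431179484265963), np.float64(3.7057612307167873))
```

drive_tool:
  plan:
    - [[0.074,-0.044,0.1,0.001],[0.074,-0.044,0.17,0.001],[0.074,-0.044,0.22,0.001],[0.074,-0.044,0.25,0.001],[0.074,-0.044,0.25,0.001],[0.074,-0.044,0.25,0.001]]

```text
time_s: 1.6
eef_pos: [0.4977, -0.3278, 0.0715]
eef_rot: [-0.0, 1.0, 0.028, -0.0]
wrist_force: [-0.3, -0.9, 1.1]
opening: 0.999
grasp_force: 0.0
```

```bash
python3 -c "
from h import *
print(rel([.4995,-.3248,.006],3.5))
p,d=ctrl.camera('side');cv2.imwrite('pics/s2.png',cv2.resize(p[60:200,250:450],(800,560),interpolation=2)[...,::-1])"
```

```text
(array([ 0.0049086 , -0.00708456,  0.16375787]), np.float64(-0.0014921613477321398), np.float64(3.231410957408215))
```

View pics/s2.png

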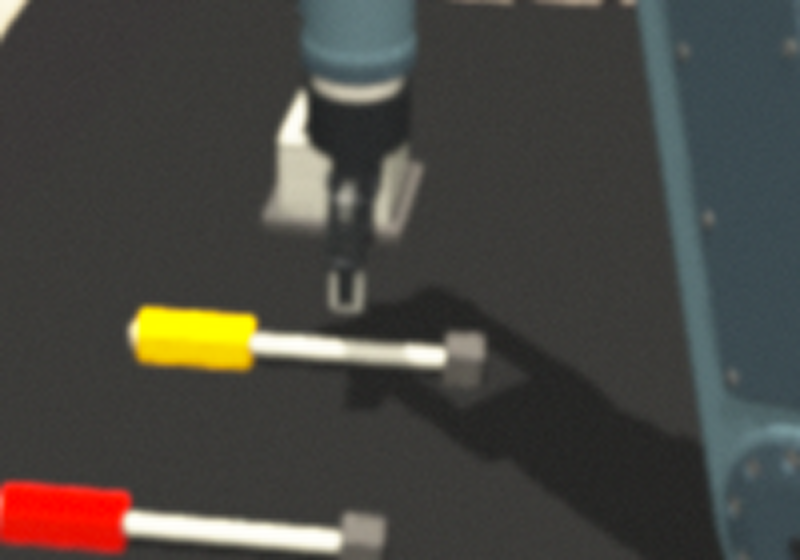

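The open fingers (crop 347,290) stand over mid shaft (crop about 350,350), aligned with the tamper. Next I lower and grip.

drive_tool:
  plan:
    - [[0.003,-0.004,0.06,0],[0.003,-0.004,0.11,0],[0.003,-0.004,0.14,0],[0.003,-0.004,0.16,0],[0.003,-0.004,0.162,0],[0.003,-0.004,0.162,0],[0.003,-0.004,0.162,0]]

```text
time_s: 2.23
eef_pos: [0.5002, -0.326, 0.0078]
eef_rot: [0.001, 1.0, 0.029, 0.001]
wrist_force: [0.2, 0.6, 0.6]
opening: 0.996
grasp_force: 0.0
```

drive_tool:
  plan:
    - [[0,0,0,0],[0,0,0,0],[0,0,0,0],[0,0,0,0],[0,0,0,0],[0,0,0,0],[0,0,0,0],[0,0,0,0],[0,0,0,0],[0,0,0,0]]
  jaw: 1

```text
time_s: 3.07
eef_pos: [0.4996, -0.3252, 0.0068]
eef_rot: [0.0, 1.0, 0.029, 0.0]
wrist_force: [-2.7, 1.7, 4.8]
opening: 0.132
grasp_force: 58.7
```

drive_tool:
  plan:
    - [[0,0,-0.02,0],[0,0,-0.06,0],[0,0,-0.12,0],[0,0,-0.2,0],[0,0,-0.3,0],[0,0,-0.4,0],[0,0,-0.5,0],[0,0,-0.57,0],[0,0,-0.6,0],[0,0,-0.6,0],[0,0,-0.6,0],[0,0,-0.6,0]]

```text
time_s: 4.07
eef_pos: [0.4982, -0.324, 0.2431]
eef_rot: [-0.002, 1.0, 0.029, -0.002]
wrist_force: [0.2, 1.0, -3.2]
opening: 0.138
grasp_force: 58.7
```

```bash
python3 -c "
from h import *
o=ctrl.get_obs();print(o['opening'],o['grasp_force'],o['wrist_force'],o['torque'],o['eef_pos'])
print(rel([.571,.265,.24],5.3))
p,d=ctrl.camera('side');cv2.imwrite('pics/s3.png',p[...,::-1])"
```

```text
0.13825613614258803 58.681039810180664 [ 0.1709246   0.95838578 -3.23608705] [-0.01028718  0.01264379 -0.02141855] [ 0.49822044 -0.32404293  0.24310762]
(array([ 0.26662833, -1.45961987,  0.01253893]), np.float64(-0.011070649343648207), np.float64(3.3072831181433227))
```

View pics/s3.png

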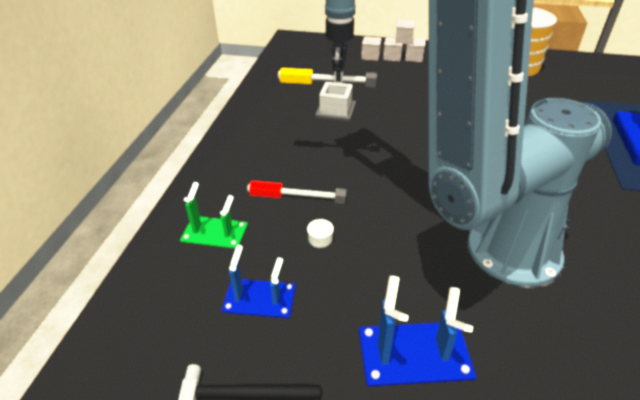

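The tamper is held level at mid shaft (side 340,78). Next I carry it across, high above the red tamper and the tin.

drive_tool:
  plan:
    - [[0.02,-0.05,0,0],[0.05,-0.13,0,0],[0.08,-0.21,0,0],[0.1,-0.3,0,0],[0.12,-0.39,0,-0.005],[0.14,-0.48,0,-0.005],[0.16,-0.57,0,-0.005],[0.18,-0.66,0,-0.005],[0.2,-0.75,0,-0.011],[0.21,-0.83,0,-0.011],[0.22,-0.91,0,-0.011],[0.23,-0.98,0,-0.011]]

```text
time_s: 5.12
eef_pos: [0.5672, 0.0738, 0.2437]
eef_rot: [-0.0, 0.999, 0.047, -0.002]
wrist_force: [0.7, 0.2, -2.8]
opening: 0.136
grasp_force: 58.9
```

drive_tool:
  plan:
    - [[0.01,-0.08,0,0],[0.02,-0.16,0,0],[0.025,-0.23,0,0],[0.03,-0.3,0,0],[0.03,-0.36,0,0],[0.03,-0.41,0,0],[0.03,-0.44,0,0],[0.03,-0.46,0,0],[0.03,-0.46,0,0],[0.03,-0.46,0,0]]

```text
time_s: 5.95
eef_pos: [0.5635, 0.2552, 0.2455]
eef_rot: [0.0, 0.999, 0.046, -0.001]
wrist_force: [0.2, -0.2, -2.3]
opening: 0.133
grasp_force: 58.9
```

```bash
python3 - <<'E'
from h import *
np.set_printoptions(precision=4,suppress=True)
o=ctrl.get_obs();print(o['opening'],o['wrist_force'],o['torque'],o['eef_pos'])
print(rel([.571,.265,.24],5.3))
for n in I:
    p,d=ctrl.camera(n);np.savez(n+"1.npz",p=p,d=d);h,s,v=hsv(p)
    y=(h>20)&(h<33)&(s>120)&(v>100); nc,l,st,cc=cv2.connectedComponentsWithStats(y.astype(np.uint8))
    for i in range(1,nc):
        if st[i,4]>100:
            P=deproj(n,l==i,d);P=P[P[:,2]>.1]
            if len(P)>50: print(n,st[i],cc[i],np.median(P,0),np.percentile(P,[3,97],axis=0))
p=np.load("side1.npz")["p"];t=np.load("top1.npz")["p"]
c=np.hstack([cv2.resize(t[110:230,190:310],(400,400)),cv2.resize(p[150:330,180:360],(400,400))]);cv2.imwrite("pics/c4.png",c[...,::-1])
E
```

```text
0.13307425608858928 [ 0.1699 -0.2434 -2.2948] [-0.0364  0.0607 -0.0264] [0.5635 0.2552 0.2455]
(array([ 0.0211, -0.0227,  0.0138]), np.float64(-7.375249127777255e-06), np.float64(5.298672455157))
top [218  95  17  40 592] [225.973  114.0034] [0.6818 0.2627 0.2685] [[0.5853 0.1959 0.2451]
 [0.7262 0.2819 0.5352]]
side [ 166  196   50   25 1068] [190.0356 208.6339] [0.6804 0.278  0.265 ] [[0.6385 0.2541 0.241 ]
 [0.7239 0.2851 0.2688]]
```

View pics/c4.png

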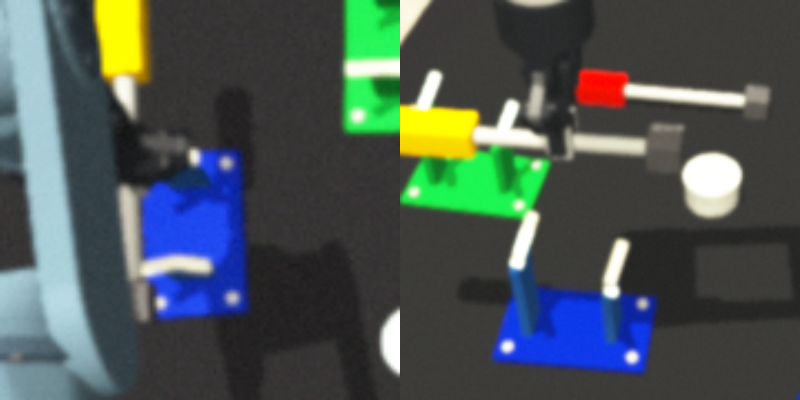

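The tamper is level over the rest. The grip centre measures x≈0.681 against 0.683 expected, so the shaft is held at its middle. The tool cannot tilt, so I will lower the shaft onto the upper notch and let it pivot in the pads down into the lower notch, watching the force.

drive_tool:
  plan:
    - [[0.021,-0.023,0.03,0],[0.021,-0.023,0.08,0],[0.021,-0.023,0.14,0],[0.021,-0.023,0.19,0],[0.021,-0.023,0.23,0],[0.021,-0.023,0.26,0],[0.021,-0.023,0.28,0],[0.021,-0.023,0.28,0],[0.021,-0.023,0.28,0],[0.021,-0.023,0.28,0]]

```text
time_s: 6.88
eef_pos: [0.5722, 0.2658, 0.1359]
eef_rot: [-0.0, 0.999, 0.046, 0.001]
wrist_force: [-0.2, 0.4, -3.9]
opening: 0.128
grasp_force: 58.9
```

```bash
python3 -c "
from h import *
print(rel([.571,.265,.0963],5.3))"
```

```text
(array([-0.00331332,  0.0016537 ,  0.09897232]), np.float64(-0.00012927924877393298), np.float64(5.276729735220692))
```

drive_tool:
  plan:
    - [[-0.003,0.001,0.01,0],[-0.003,0.001,0.02,0],[-0.003,0.001,0.03,0],[-0.003,0.001,0.04,0],[-0.003,0.001,0.05,0],[-0.003,0.001,0.056,0],[-0.003,0.001,0.062,0],[-0.003,0.001,0.068,0],[-0.003,0.001,0.068,0]]

```text
time_s: 7.63
eef_pos: [0.5708, 0.2648, 0.1086]
eef_rot: [0.0, 0.999, 0.046, 0.001]
wrist_force: [-4.5, -4.2, 7.3]
opening: 0.137
grasp_force: 60.4
```

drive_tool:
  plan:
    - [[0,0,0.004,0],[0,0,0.008,0],[0,0,0.012,0],[0,0,0.015,0],[0,0,0.015,0],[0,0,0.015,0]]

```text
time_s: 8.13
eef_pos: [0.5703, 0.2646, 0.1022]
eef_rot: [0.001, 0.999, 0.046, 0.0]
wrist_force: [-3.4, -4.4, 4.2]
opening: 0.137
grasp_force: 60.5
```

drive_tool:
  plan:
    - [[0,0,0.003,0],[0,0,0.006,0],[0,0,0.009,0],[0,0,0.011,0],[0,0,0.011,0],[0,0,0.011,0]]

```text
time_s: 8.63
eef_pos: [0.5702, 0.2646, 0.0981]
eef_rot: [0.001, 0.999, 0.046, 0.0]
wrist_force: [-5.6, -5.2, 7.3]
opening: 0.133
grasp_force: 61.0
```

```bash
cat > look.py <<'E'
import sys
from h import *
np.set_printoptions(precision=4,suppress=True)
o=ctrl.get_obs();print(o['wrist_force'],o['torque'],o['eef_pos'],rel([.571,.265,.0963],5.3)[0])
p,d=ctrl.camera("side");h,s,v=hsv(p)
y=roi(p,(140,180,260,330))&(h>20)&(h<33)&(s>120)&(v>100);P=deproj("side",y,d)
P=P[P[:,2]>.08];print("grip med",np.median(P,0),np.percentile(P,[3,97],axis=0).tolist())
u=P[:,:2]@[np.cos(.0925),np.sin(.0925)];print("grip slope deg",np.degrees(np.arctan(cv2.fitLine(np.c_[u,P[:,2]].astype(np.float32),cv2.DIST_HUBER,0,.001,.001).ravel()[:2]@[[0],[1]])),)
a=cv2.fitLine(np.c_[u,P[:,2]].astype(np.float32),cv2.DIST_HUBER,0,.001,.001).ravel();print(np.degrees(np.arctan2(a[1],a[0])))
cv2.imwrite(sys.argv[1],cv2.resize(p[190:330,150:350],(800,560),interpolation=2)[...,::-1])
E
python3 look.py pics/s5.png
```

```text
[-5.6459 -5.2246  7.3387] [-0.6394  0.459  -0.1869] [0.5702 0.2646 0.0981] [ 0.0021 -0.0009  0.0045]
grip med [0.6854 0.2859 0.152 ] [[0.644675116405102, 0.2627630493944207, 0.12735317152584258], [0.724928556836239, 0.2941335276091365, 0.16974497643199124]]
grip slope deg [17.7582]
18.678665
```

View pics/s5.png

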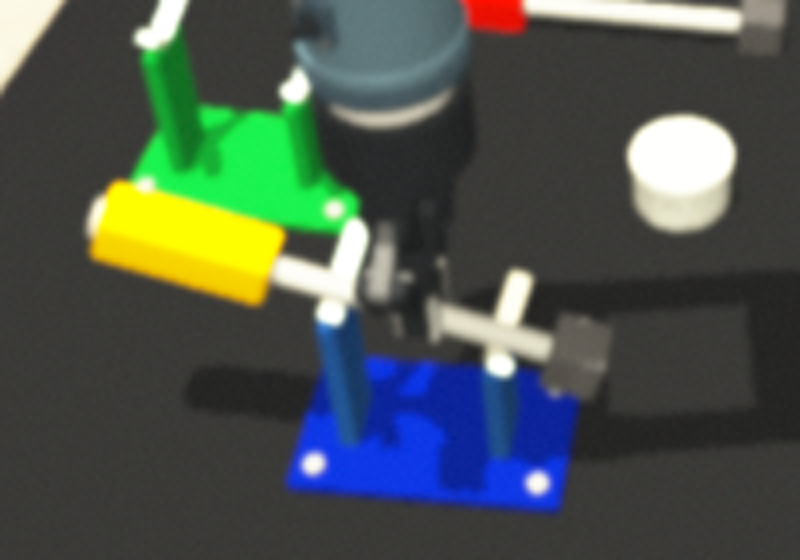

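The shaft (crop 280,270 to 550,345) pivots as planned. It lies between the notch arms at (340,265) and (510,320), with the slope at about 18°. I go the last 2 to 3 mm.

drive_tool:
  plan:
    - [[0,0,0.003,0],[0,0,0.005,0],[0,0,0.007,0],[0,0,0.007,0],[0,0,0.007,0]]

```text
time_s: 9.1
eef_pos: [0.5702, 0.265, 0.0971]
eef_rot: [0.0, 0.999, 0.046, 0.0]
wrist_force: [-11.0, -4.3, 17.8]
opening: 0.137
grasp_force: 62.4
```

drive_tool:
  plan:
    - [[0,0,0.003,0],[0,0,0.004,0],[0,0,0.004,0]]

```text
time_s: 9.35
eef_pos: [0.5702, 0.265, 0.0969]
eef_rot: [0.001, 0.999, 0.046, 0.0]
wrist_force: [-14.9, -7.2, 26.2]
opening: 0.137
grasp_force: 63.4
```

```bash
python3 look.py pics/s6.png
```

```text
[-14.903   -7.1631  26.1675] [-1.047   2.1748 -0.0802] [0.5702 0.265  0.0969] [0.002  0.0002 0.0016]
grip med [0.6846 0.2857 0.153 ] [[0.64444328571053, 0.26192564465904433, 0.12784932353960865], [0.724397298349248, 0.29269764493212685, 0.1717524904170366]]
grip slope deg [18.1236]
19.1054
```

It is firmly seated: 26 N with almost no further travel, at the expected height. I unload the push, open, and rise.

drive_tool:
  plan:
    - [[0,0,-0.003,0],[0,0,-0.006,0],[0,0,-0.009,0],[0,0,-0.009,0]]

```text
time_s: 9.73
eef_pos: [0.57, 0.2651, 0.0975]
eef_rot: [0.0, 0.999, 0.046, 0.0]
wrist_force: [-4.6, -2.9, 6.2]
opening: 0.138
grasp_force: 61.0
```

drive_tool:
  plan:
    - [[0,0,0,0],[0,0,0,0],[0,0,0,0],[0,0,0,0],[0,0,0,0],[0,0,0,0],[0,0,0,0],[0,0,0,0],[0,0,0,0],[0,0,0,0]]
  jaw: 0

```text
time_s: 10.57
eef_pos: [0.57, 0.2652, 0.0961]
eef_rot: [-0.0, 0.999, 0.046, -0.0]
wrist_force: [-0.1, -0.3, -0.8]
opening: 0.997
grasp_force: 0.0
```

drive_tool:
  plan:
    - [[0,0,-0.02,0],[0,0,-0.05,0],[0,0,-0.09,0],[0,0,-0.14,0],[0,0,-0.2,0],[0,0,-0.26,0],[0,0,-0.32,0],[0,0,-0.38,0],[0,0,-0.4,0],[0,0,-0.4,0],[0,0,-0.4,0]]

```text
time_s: 11.48
eef_pos: [0.57, 0.2652, 0.2563]
eef_rot: [-0.0, 0.999, 0.046, 0.0]
wrist_force: [-0.0, -0.4, -2.1]
opening: 1.002
grasp_force: 0.0
```

```bash
python3 look.py pics/s7.png
```

```text
[-0.0499 -0.4025 -2.1345] [-0.0603  0.0036  0.0094] [0.57   0.2652 0.2563] [0.0022 0.0008 0.3999]
grip med [0.6839 0.2865 0.1547] [[0.6441584648932809, 0.2628162759039931, 0.12965708811035268], [0.7233766057657799, 0.29459770045669126, 0.173823753875812]]
grip slope deg [20.9513]
22.512726
```

View pics/s7.png

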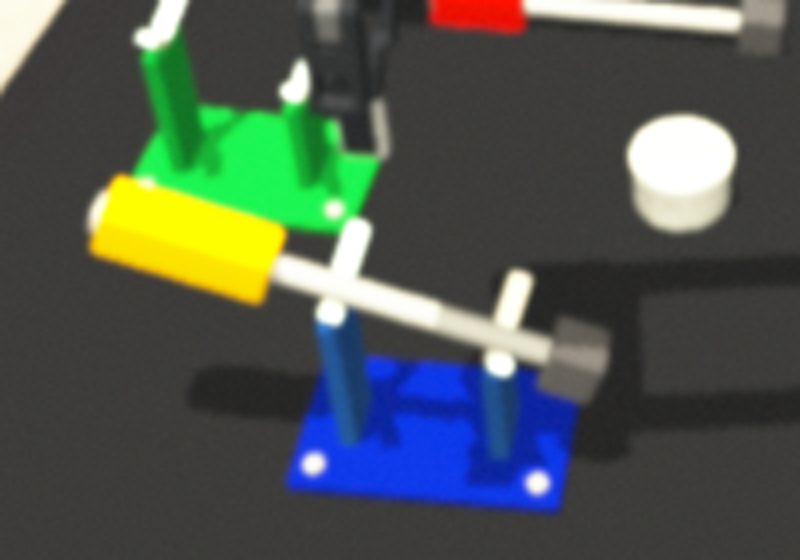

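The tamper rests in both notches (crop 340,280 and 505,335), grip up the slope at about 20°. The grip centre is at x≈0.684 against 0.683 expected, so it is centred, and the gripper is clear above it.

```bash
python3 -c "
from bench import ctrl
print(ctrl.hand_in())"
```

```text
the job is handed in; nothing more can be done
None
```

The yellow tamper lies in both notches of the small blue rest, grip up the slope at about 20° and centred to within about 2 mm; I let go with it seated and handed in at about 11.5 s, never going near the red tamper or the tin.

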